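# Nudge the steel disc into the recess that fits and swing its keeper over it

## Task

The steel specimen disc lies loose on the station. With the fingertips only, push it flat along the station's top until it drops fully into the recess that it fits (the larger of the two), then push the post of that recess's keeper round until the keeper is fully in over the disc. Do not lift, carry or tip up the disc, and leave the other keeper and the pots, cassettes and slide mailer alone.

Things in the scene. Friction and masses are not known exactly. Their poses are not given: they have to be found in the camera images.
- deck: plain middle block of the fixed grey-painted metal station on the bench right of the laptop. The station is 188 mm long (its own x, away from the robot), 78 mm wide (own y, to the left) and 22 mm high, flat on top and without a lip: this block is 64 mm long and a cell with one round, dark-floored recess and a swinging keeper adjoins it at each end, level with it. Origin at the centre of the block's underside.
- large_recess (a point): centre of the floor of the large recess: round, 42 mm across, 9 mm deep, so its rim (the station's top) is 9 mm above this point. It is in the middle of a cell 62 mm long; the large recess may be at the near or at the far end of the station, the other recess is at the other end, 126 mm away. It takes the disc with 2 mm to spare all round.
- small_recess (a point): centre of the floor of the small recess: round, 30 mm across, 9 mm deep, so its rim (the station's top) is 9 mm above this point. It is in the middle of a cell 62 mm long; the small recess may be at the near or at the far end of the station, the other recess is at the other end, 126 mm away. It is too small for the disc.
- disc: loose steel specimen disc, 38 mm across, 9 mm thick, about 80 g, lying flat on the middle of the station; origin at the centre of its underside. In the large recess its top is level with the station's top.
- large_keeper (a joint): angle in rad of the keeper beside the large recess: 0 = parked, the arm points away from the robot along the station's right edge (its own +x); it grows anticlockwise seen from above, as the post swings inward over the recess; pi/2 = fully in, against its stop, the post 5 mm short of above the recess's centre. Range -0.4 to pi/2; it starts near 0 and stays where it is left (about 1 N at the post turns it).
- large_post (a point): point on the upright round post (8 mm across) at the free end of the keeper beside the large recess; the post's top is 18 mm above the station's top, this point 12 mm above it. The keeper is a flat steel arm whose underside is 1.5 mm above the station's top and whose upper side is 4.5 mm above it; the post stands 28 mm from the arm's pivot pin. The pin is vertical, 33 mm from the recess's centre, towards the station's right edge (its own -y).
- small_keeper (a joint): angle in rad of the keeper beside the small recess: 0 = parked, the arm points away from the robot along the station's right edge (its own +x); it grows anticlockwise seen from above, as the post swings inward over the recess; pi/2 = fully in, against its stop, the post 5 mm short of above the recess's centre. Range -0.4 to pi/2; it starts near 0 and stays where it is left (about 1 N at the post turns it). To be left alone.
- small_post (a point): point on the upright round post (8 mm across) at the free end of the keeper beside the small recess; the post's top is 18 mm above the station's top, this point 12 mm above it. The keeper is a flat steel arm whose underside is 1.5 mm above the station's top and whose upper side is 4.5 mm above it; the post stands 28 mm from the arm's pivot pin. The pin is vertical, 33 mm from the recess's centre, towards the station's right edge (its own -y).
- pot_near: white-lidded specimen pot, 49 mm across, 65 mm tall, standing on the bench at the near end of the station, about 10 mm from it; origin at the centre of its underside. Bystander, leave it.
- pot_far: white-lidded specimen pot, 49 mm across, 65 mm tall, standing on the bench beyond the far end of the station; origin at the centre of its underside. Bystander, leave it.
- mailer: flat slide mailer, 30x82x15 mm, lying on the bench across the far end of the station, about 10 mm from it; origin at the centre of its underside. Bystander, leave it.
- cassette_a: small flat tissue cassette, 29x41x6 mm, lying on the bench between the robot and the station; origin at the centre of its underside. Bystander, leave it.
- cassette_b: small flat tissue cassette, 29x41x6 mm, lying on the bench between the robot and the station; origin at the centre of its underside. Bystander, leave it.

How it is judged (in metres and radians):
On the way, in this order (a step that is already met when the one before it is completed fails the run):
1. the disc has dropped into the large recess and lies flat on its floor (horizontal distance between disc and large_recess below 0.0035 m and z of disc in the frame of large_recess between -0.002 and 0.0018 m and angle between disc's own z axis and vertical below 0.06 rad), for 0.2 s.
2. the keeper of the large recess is swung in over the disc (value of joint large_keeper above 1.3 rad), for 0.2 s.
At the end, for the whole second after the job is handed in: The disc lies flat and at rest on the floor of the large recess (centre within 3.5 mm of the recess's centre, underside within 1.8 mm of its floor, tilt under 0.06 rad); the keeper beside the large recess stands above 1.3 rad, the one beside the small recess below 0.4 rad (all of step 1 and linear speed of disc below 0.01 m/s and value of joint large_keeper above 1.3 rad and value of joint small_keeper below 0.4 rad); the robot touches nothing.
It fails at once if the disc is lifted (its centre more than 5 mm above where it lies on the station's top) (z of disc in the frame of deck above 0.027 m).
It fails at once if the disc is tipped up (more than about 29 degrees) (angle between disc's own z axis and vertical above 0.5 rad).
It fails at once if the keeper of the small recess is swung in (value of joint small_keeper above 0.4 rad).
It fails at once if a bystander (pot, cassette or slide mailer) is pushed more than 25 mm from its place or knocked over (distance of any of pot_near, pot_far, mailer, cassette_a, cassette_b from where it was at the start of the episode above 0.025 m or angle between any of pot_near, pot_far, mailer, cassette_a, cassette_b's own z axis and vertical above 0.5 rad).
It also fails if it takes over 45 s, if anything falls off the work surface, if the arm or the gripper's body presses on something with over 40 N, if the wrist force passes 120 N, or if a joint passes its speed limit or range.

## Robot

A 7-joint arm with a two-finger parallel gripper is mounted at the origin on a cart in front of the work surface, level with it; the furniture and walls round the work are solid. World frame = base frame: x ahead of the robot, y to its left, z up, the work surface at z = 0. Lengths are in mm, angles in rad, forces in N, time in s.
With the tool pointing down it reaches from about 350 to 900 mm from the base axis. Payload 19.9 kg.
Tool frame: the origin (TCP) lies at the very end of the fingers, on their centre line; the grasp point (between the pads) lies 19 mm behind it (grip_depth is the distance from the TCP to the grasp point, in mm); z points along the fingers, y is the line along which they close (so a half turn about z gives the same grasp; the last joint's range is limited). The gripper opens to 94 mm and grips with 3 to 60 N. Pads are 16 mm wide; open, the fingers measure 119 mm over their backs; the gripper's body (75 mm by 177 mm) begins 78 mm behind the grasp point.
Start: joints at [1.065, 0.417, -0.01, 1.614, 0.005, 1.111, -0.053], TCP at [280.143, -558.676, 205.425] pointing down, gripper open.
Joint ranges: [-2.81, 2.81], [-0.39, 2.02], [-1.27, 1.25], [0.06, 2.57], [-1.19, 4.33], [0.19, 2], [-2.82, 2.82]. Speed limits (rad/s): [1.89, 1.89, 2.39, 2.39, 3.01, 3.01, 3.01].

## Interface

Orientations are given as a unit quaternion [w, x, y, z].
In Python, from cell import * gives the robot as it stands. The module is installed in compiled form; this text tells all that it offers.
- The arm moves only by the tool send_rows, never from a script. Its argument "increments" is text: rows parted by semicolons, each of 7 numbers parted by spaces: the shift along the world's x, y, z in m, then the turn, a rotation vector about the world's x, y, z in rad, then the gripper command: -1 is fully open, 1 is shut, values between are in proportion. A call has 1 to 10 rows; each row shifts and turns the commanded pose from where the row before left it; what a row does not reach is not made up. A row lasts 1/10 s, in which the tool goes at most 50 mm and 8.59 degrees, less where a joint would pass 70% of its speed; a pose out of reach is approached as far as the arm can. A call with a gripper value outside its range is refused whole. The fingers move at their own pace and stop on an object; "squeeze" is the grip in N (left out, the last holds). Time passes only in rows, so rows that do not move let the fingers close. It gives the time, the measured TCP pose, the force, the opening and the grip force at its end, in the units of the state.
- get_obs(): the state, without advancing time (a new reading comes with each control period).
- grab_frame(name): name is "scene" or "side" or "wrist"; returns the picture (384x512x3 uint8, red, green, blue); there is no depth.
- calibration(name): a dict with "K" (3x3 intrinsics, pixels), "camera_from_world" (4x4, takes a point from world to camera coordinates). Camera axes: x right, y up, looking along -z (the intrinsics and any distortion apply to the point x, -y, -z); pixel columns grow to the right and rows downward; lengths in mm; the calibration is good to about 2 mm. The wrist camera is an equidistant fisheye: a pixel r from the principal point sees the ray r / f radians off the axis. A picture is of the moment at which its call begins: read the wrist's pose just before it. calibration takes no time and is no camera call; for the wrist camera it gives the pose at the moment of the call.
- sign_off(): hands the job in; it is judged then, once.
The state is a dict: "time_s": time; "qpos": joint angles; "joint_vel": joint speeds; "effort": joint torques, N m; "eef_pos": TCP position; "tcp_rot": TCP orientation; "force": force on the tool from outside, world axes, zero at the start; "wrist_torque": the same for the moment, N m; "opening": opening from 0.0 (shut) to 1.0 (fully open); "grasp_force": force on a finger pad.
Only numpy, scipy, OpenCV 4.12 (cv2) and the standard library are available. Lean on these libraries where they do the work, as an engineer would, in place of code of your own. Each camera call takes 0.05 s, during which the arm holds its last target. There are 200 camera calls.

## Working session

There is one attempt and no reset: what is moved stays moved. The work goes in short steps, Python scripts to look and compute and a tool call to move; the robot and the scene stay as the last step left them, time stands still between calls to the robot, and variables do not carry over. Pictures are saved under pics/ and viewed, at most 10 in all, crops included, and the job is handed in when it is done.

Besides the shell and the picture viewer there is one more tool, called after "Emit:" as name(argument=value, ...), one argument or row to a line, values as JSON. send_rows: Moves the arm, as the interface text tells. Its arguments: {"type":"object","properties":{"increments":{"type":"string"},"squeeze":{"type":"number"}},"required":["increments"]}

```bash
mkdir -p pics; python3 - <<'E'
from cell import *
import cv2,numpy as np
ims=[]
for n in("scene","side"):
    c=calibration(n);print(n,np.round(c["K"],1).tolist(),np.round(c["camera_from_world"],3).tolist(),[k for k in c])
    im=grab_frame(n);cv2.imwrite(f"pics/{n}0.png",im[:,:,::-1]);ims.append(cv2.resize(im,(800,600))[:,:,::-1])
    cv2.imwrite(f"pics/{n}0b.png",ims[-1])
o=get_obs();print(o["time_s"],o["eef_pos"],o["tcp_rot"],o["opening"])
E
```

```text
scene [[394.3, 0.0, 254.7], [0.0, 394.3, 195.1], [0.0, 0.0, 1.0]] [[-0.807, -0.59, 0.008, 262.22], [0.31, -0.413, 0.856, -339.134], [-0.502, 0.693, 0.517, -415.019], [0.0, 0.0, 0.0, 1.0]] ['K', 'camera_from_world']
side [[405.8, 0.0, 257.0], [0.0, 405.8, 193.9], [0.0, 0.0, 1.0]] [[0.793, 0.609, 0.015, -252.024], [-0.465, 0.588, 0.662, 382.027], [0.394, -0.532, 0.75, -1281.993], [0.0, 0.0, 0.0, 1.0]] ['K', 'camera_from_world']
0.1 [ 279.97652314 -558.3951365   204.90063463] [-5.18792565e-04  9.73114598e-01  2.30320813e-01 -1.82027116e-04] 0.997796042528179
```

View pics/scene0b.png

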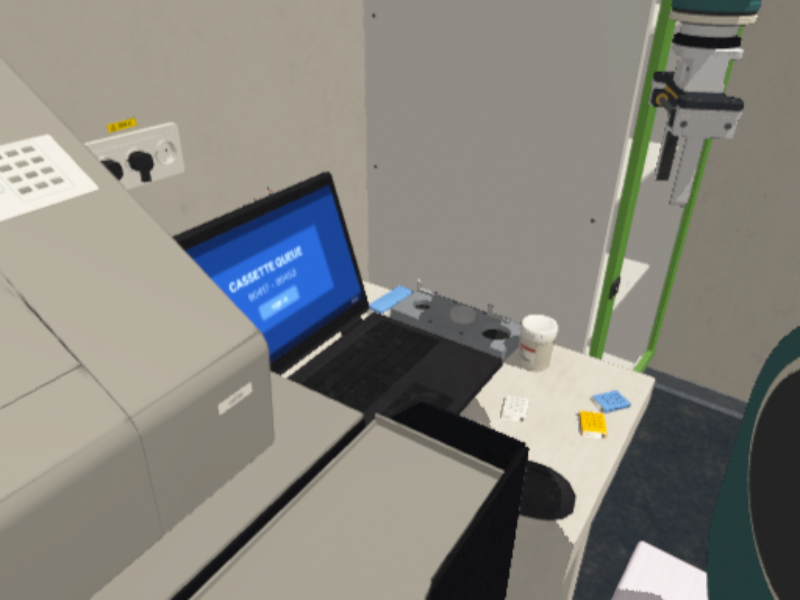

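View pics/side0b.png

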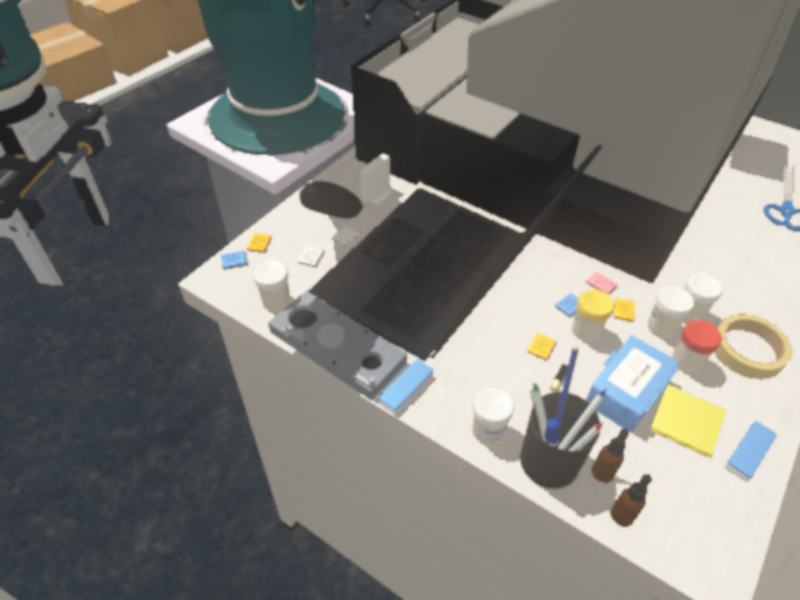

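The station shows in the side view with its near recess at about (302,317), the disc at (330,335) and the far recess at (371,362). The near recess looks like the larger one. The keepers run along the outer edge.

```bash
cat > h.py <<'E'
from cell import *
import cv2,numpy as np
from scipy.spatial.transform import Rotation as R
def ray(name,uv,c=None):
    c=c or calibration(name);K=c["K"];T=np.array(c["camera_from_world"])
    a=(uv[0]-K[0][2])/K[0][0];b=(uv[1]-K[1][2])/K[1][1]
    if name=="wrist":
        t=np.hypot(a,b);s=np.sin(t)/t if t>1e-9 else 1;d=np.array([a*s,-b*s,-np.cos(t)])
    else: d=np.array([a,-b,-1.])
    return -T[:3,:3].T@T[:3,3], T[:3,:3].T@d
def onz(name,uv,z,c=None):
    o,d=ray(name,uv,c);return o+d*(z-o[2])/d[2]
def proj(name,p,c=None):
    c=c or calibration(name);K=np.array(c["K"]);T=np.array(c["camera_from_world"])
    q=T[:3,:3]@p+T[:3,3];x=np.array([q[0],-q[1],-q[2]])
    r=np.hypot(x[0],x[1])
    m=x[:2]/r*np.arctan2(r,x[2]) if name=="wrist" else x[:2]/x[2]
    return m*[K[0,0],K[1,1]]+K[:2,2]
E
python3 - <<'E'
from h import *
s=800/512
for n,pts in(("side",dict(near=(302,317),disc=(330,334),far=(371,362),pot=(270,268))),("scene",dict(near=(497,334),disc=(462,314),far=(421,304)))):
    for k,p in pts.items(): print(n,k,onz(n,(p[0]/s,p[1]/s),65 if k=="pot" else 22).round(0))
c=calibration("wrist");print(c["K"].round(1).tolist() if hasattr(c["K"],'round') else c["K"]);T=np.array(c["camera_from_world"]);print((-T[:3,:3].T@T[:3,3]).round(0),T[:3,:3].round(2))
print(R.from_quat(get_obs()["tcp_rot"],scalar_first=True).as_matrix().round(3))
E
```

```text
side near [ 425. -372.   22.]
side disc [ 477. -370.   22.]
side far [ 552. -372.   22.]
side pot [ 355. -357.   65.]
scene near [ 418. -362.   22.]
scene disc [ 485. -378.   22.]
scene far [ 549. -366.   22.]
[[297.3, 0.0, 256.0], [0.0, 297.3, 188.3], [0.0, 0.0, 1.0]]
[ 353. -521.  383.] [[ 0.45 -0.89 -0.  ]
 [ 0.86  0.43 -0.28]
 [ 0.25  0.13  0.96]]
[[ 0.894  0.448 -0.001]
 [ 0.448 -0.894  0.001]
 [-0.    -0.001 -1.   ]]
```

```bash
python3 - <<'E'
from h import *
s=800/512
print("hinge",onz("side",(434/s,353/s),12),onz("scene",(367/s,318/s),12))
# top right corner of the screen: scene (330,175), side (434..?) : points along scene ray
o,d=ray("scene",(330/s,175/s))
for z in(100,150,200,250): 
    p=o+d*(z-o[2])/d[2];print(z,p.round(0),(proj("side",p)*s).round(0))
E
```

```text
hinge [ 605.79109896 -301.17359563   12.        ] [ 599.83520397 -297.96188248   12.        ]
100 [ 893. -552.  100.] [538. 632.]
150 [ 795. -446.  150.] [513. 458.]
200 [ 698. -340.  200.] [493. 313.]
250 [ 601. -234.  250.] [475. 190.]
```

Emit:
send_rows(
  increments="0.02 0.019 0 0 0 -0.0464 0.66;0.02 0.019 0 0 0 -0.0464 0.66;0.02 0.019 0 0 0 -0.0464 0.66;0.02 0.019 0 0 0 -0.0464 0.66;0.02 0.019 0 0 0 -0.0464 0.66;0.02 0.019 0 0 0 -0.0464 0.66;0.02 0.019 0 0 0 -0.0464 0.66;0.02 0.019 0 0 0 -0.0464 0.66;0.02 0.019 0 0 0 -0.0464 0.66;0.02 0.019 0 0 0 -0.0464 0.66",
)

```text
time_s: 1.1
eef_pos: [480.7, -367.7, 205.2]
tcp_rot: [-0.0, 1.0, -0.001, -0.0]
force: [-0.0, -1.5, -0.0]
opening: 0.191
grasp_force: 0.0
```

```bash
python3 - <<'E'
from h import *
import json
c=calibration("wrist");im=grab_frame("wrist");cv2.imwrite("pics/w1.png",im[:,:,::-1]);cv2.imwrite("pics/w1b.png",cv2.resize(im,(800,600))[:,:,::-1])
json.dump({k:np.array(v).tolist() for k,v in c.items()},open("w1.json","w"))
o=get_obs();print(o["time_s"],o["eef_pos"],o["tcp_rot"],o["opening"],o["force"])
E
```

```text
1.15 [ 484.33541287 -363.66448561  205.06997272] [-1.03854377e-03  9.99999318e-01  3.12515664e-04  4.33380370e-04] 0.17714725410802903 [ 3.36250496  4.97762051 -0.54511484]
```

View pics/w1b.png

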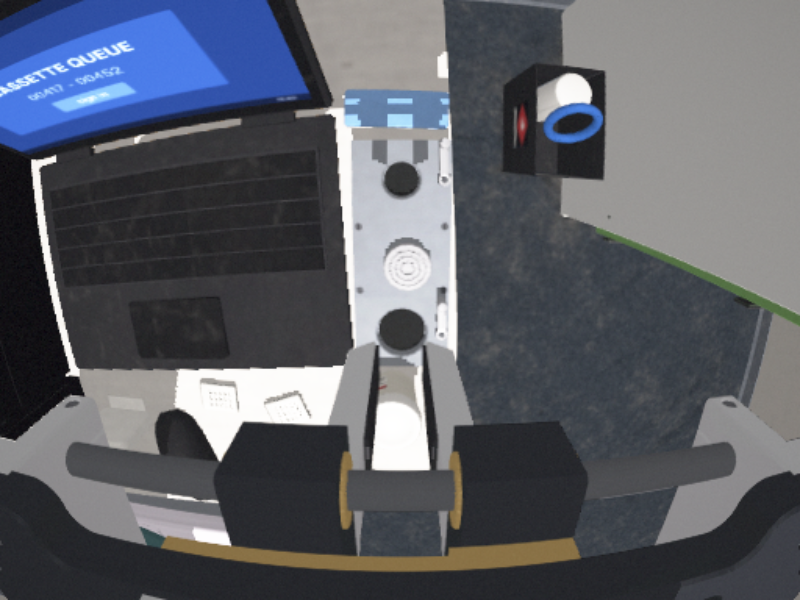

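The wrist view shows the large recess at the near end (402,330), the disc at (408,267), the small recess at the far end (402,179), and both keepers parked on the right edge. I'll measure with the arm at rest.

```bash
python3 - <<'E'
from h import *
c=calibration("wrist");im=grab_frame("wrist");cv2.imwrite("pics/w2.png",im[:,:,::-1])
o=get_obs();print(o["eef_pos"],o["force"])
g=cv2.cvtColor(im,cv2.COLOR_RGB2GRAY);s=800/512
a,b,e,f=[int(v/s) for v in(345,120,465,365)]
cv2.imwrite("pics/w2c.png",cv2.resize(im[b:f,a:e,::-1],None,fx=5,fy=5,interpolation=cv2.INTER_CUBIC)[:,:,:][:790])
print("crop",a,b)
def blobs(m,z,amin):
    n,l,st,ce=cv2.connectedComponentsWithStats(m.astype(np.uint8))
    for i in range(1,n):
        x,y,w,h,A=st[i]
        if A>amin and 215<ce[i][0]<300 and 85<ce[i][1]<235 and A<900:
            p=onz("wrist",ce[i],z,c)
            L=onz("wrist",(x,ce[i][1]),z,c);Rr=onz("wrist",(x+w,ce[i][1]),z,c);U=onz("wrist",(ce[i][0],y),z,c);D=onz("wrist",(ce[i][0],y+h),z,c)
            print(ce[i].round(1),A,p.round(1),"wy",(L-Rr)[1].round(1),"wx",(U-D)[0].round(1), "mid",((L+Rr)/2)[1].round(1),((U+D)/2)[0].round(1))
print("dark");blobs(g<50,22,15)
print("bright");blobs(g>215,31,15)
E
```

```text
[ 482.86187683 -365.22641551  205.03509109] [ 0.1101014  -0.21435176 -0.02552112]
crop 220 76
dark
[261.2 126.2] 19 [ 538.6 -368.8   22. ] wy 14.5 wx 3.7 mid -369.8 538.2
[227.2 213.5] 16 [ 425.8 -324.9   22. ] wy 2.6 wx 22.5 mid -325.9 425.0
bright
[288.5 102.1] 170 [ 568.3 -400.7   31. ] wy 9.5 wx 57.3 mid -401.2 572.0
[283.6 157.1] 17 [ 502.  -395.8   31. ] wy 6.1 wx 7.4 mid -395.7 500.9
[246.6 227.5] 25 [ 410.  -350.4   31. ] wy 9.1 wx 12.8 mid -352.8 409.9
```

View pics/w2c.png

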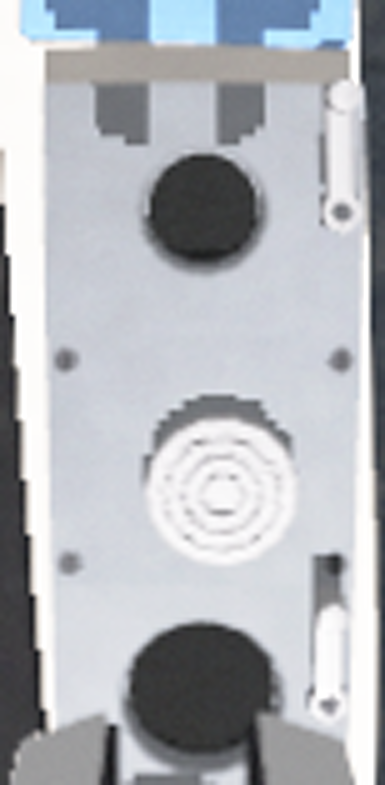

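Crop: large recess rim at (203,694), small recess rim at (205,211), disc (222,491), near pin (326,704) and post (331,615), far pin (342,212).

```bash
python3 - <<'E'
from h import *
c=calibration("wrist")
f=lambda u,v:((u+.5)/5-.5+220,(v+.5)/5-.5+76)
for n,u,v,z in[("large",203,694,22),("lL",125,694,22),("lR",282,694,22),("small",205,211,22),("disc",222,491,31),("dL",147,491,31),("dR",298,491,31),("dU",222,415,31),("dD",222,567,31),("pinL",326,704,28),("posttop",331,613,40),("pinS",342,212,28),("postS",344,97,40),("hole1",66,359,22),("hole2",341,359,22),("hole3",69,563,22),("hole4",336,563,22)]:
    print(n,onz("wrist",f(u,v),z,c).round(1))
E
```

```text
large [ 423.1 -369.8   22. ]
lL [ 423.  -349.5   22. ]
lR [ 423.2 -390.5   22. ]
small [ 547.2 -369.4   22. ]
disc [ 479.7 -373.9   31. ]
dL [ 479.6 -355.6   31. ]
dR [ 479.8 -392.5   31. ]
dU [ 498.6 -373.7   31. ]
dD [ 460.4 -374.1   31. ]
pinL [ 422.7 -401.5   28. ]
posttop [ 451.5 -400.7   40. ]
pinS [ 547.7 -402.    28. ]
postS [ 575.  -400.8   40. ]
hole1 [ 510.8 -335.5   22. ]
hole2 [ 511.2 -403.1   22. ]
hole3 [ 458.6 -335.5   22. ]
hole4 [ 458.9 -403.4   22. ]
```

Emit:
send_rows(
  increments="0.008 -0.001 0 0 0 0 0.66;0.008 -0.001 -0.02 0 0 0 0.66;0.008 -0.001 -0.03 0 0 0 0.66;0.008 -0.001 -0.03 0 0 0 0.66;0 -0.001 -0.03 0 0 0 0.66;0 0 -0.02 0 0 0 0.66;0 0 -0.01 0 0 0 0.66;0 0 0 0 0 0 0.66;0 0 0 0 0 0 0.66;0 0 0 0 0 0 0.66",
)

```text
time_s: 2.2
eef_pos: [512.7, -374.3, 66.7]
tcp_rot: [0.0, 1.0, 0.0, 0.001]
force: [-0.9, 0.6, 0.5]
opening: 0.169
grasp_force: 0.0
```

```bash
python3 - <<'E'
from h import *
import json
grab_frame("side")
print(get_obs()["eef_pos"])
c=calibration("wrist");im=grab_frame("wrist");cv2.imwrite("pics/w3.png",im[:,:,::-1]);print(get_obs()["eef_pos"])
json.dump({k:np.array(v).tolist() for k,v in c.items()},open("w3.json","w"))
pts=np.array([proj("wrist",np.array(p),c) for p in((400,-330,22),(400,-410,22),(580,-330,22),(580,-410,22))]);print(pts.round(0))
a,b=np.maximum(pts.min(0).astype(int)-8,0);e,f=pts.max(0).astype(int)+8
print(a,b,e,f);im2=im[b:f,a:e]
k=4;cv2.imwrite("pics/w3c.png",cv2.resize(im2[:,:,::-1],None,fx=k,fy=k,interpolation=cv2.INTER_CUBIC)[:600,:800])
E
```

```text
[ 512.6482505  -374.17809884   66.64579968]
[ 512.57074354 -374.03172672   66.49309815]
[[211. 316.]
 [294. 316.]
 [199. 124.]
 [305. 123.]]
190 115 312 324
```

View pics/w3c.png

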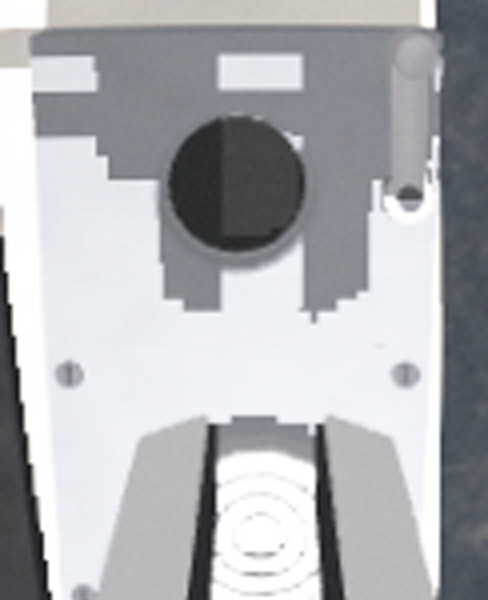

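Small recess rim at (235,191), holes (69,374) and (405,374), far pin (408,197), and the disc's rings centred at about (260,535) between the fingers.

```bash
python3 - <<'E'
from h import *
import json
c=json.load(open("w3.json"))
f=lambda u,v:((u+.5)/4-.5+190,(v+.5)/4-.5+115)
for n,u,v,z in[("small",235,191,22),("sL",160,191,22),("sR",309,191,22),("disc",260,535,31),("pinS",408,197,28),("postS",415,54,40),("hole1",69,374,22),("hole2",405,374,22)]:
    print(n,onz("wrist",f(u,v),z,c).round(1))
E
```

```text
small [ 549.8 -367.6   22. ]
sL [ 549.8 -353.2   22. ]
sR [ 549.8 -381.7   22. ]
disc [ 481.1 -372.3   31. ]
pinS [ 549.9 -400.1   28. ]
postS [ 577.7 -399.2   40. ]
hole1 [ 512.5 -333.8   22. ]
hole2 [ 512.5 -401.4   22. ]
```

Emit:
send_rows(
  increments="0.001 0.003 0 0 0 0 0.66;0.001 0.003 -0.01 0 0 0 0.66;0 0 -0.01 0 0 0 0.66;0 0 -0.01 0 0 0 0.66;0 0 -0.007 0 0 0 0.66;0 0 -0.004 0 0 0 0.66;0 0 0 0 0 0 0.66;0 0 0 0 0 0 0.66",
)

```text
time_s: 3.1
eef_pos: [514.2, -367.8, 24.6]
tcp_rot: [0.0, 1.0, 0.0, 0.0]
force: [0.4, -0.9, 0.4]
opening: 0.17
grasp_force: 0.0
```

Emit:
send_rows(
  increments="-0.004 0 0.0005 0 0 0 0.66;-0.005 0 0 0 0 0 0.66;-0.006 0 0 0 0 0 0.66;-0.006 0 0 0 0 0 0.66;-0.006 0 0 0 0 0 0.66;-0.006 0 0 0 0 0 0.66;-0.006 0 0 0 0 0 0.66;-0.006 0 0 0 0 0 0.66;-0.004 0 0 0 0 0 0.66;0 0 0 0 0 0 0.66",
)

```text
time_s: 4.1
eef_pos: [464.5, -367.8, 24.9]
tcp_rot: [-0.0, 1.0, 0.0, -0.0]
force: [0.4, 0.1, 0.1]
opening: 0.169
grasp_force: 0.0
```

Emit:
send_rows(
  increments="-0.003 0 0 0 0 0 0.66;-0.003 0 0 0 0 0 0.66;-0.003 0 0 0 0 0 0.66;-0.003 0 0 0 0 0 0.66;-0.002 0 0 0 0 0 0.66;-0.002 0 0 0 0 0 0.66;-0.001 0 0 0 0 0 0.66;0 0 0 0 0 0 0.66;0 0 0 0 0 0 0.66",
)

```text
time_s: 5.0
eef_pos: [448.2, -367.7, 24.9]
tcp_rot: [-0.0, 1.0, 0.0, -0.0]
force: [0.5, 0.7, -0.4]
opening: 0.168
grasp_force: 0.0
```

```bash
python3 - <<'E'
from h import *
import json
c=calibration("wrist");im=grab_frame("wrist")
si=grab_frame("side")
cs=calibration("side");u,v=proj("side",np.array((440,-370,25)),cs).astype(int)
A=cv2.resize(si[v-30:v+30,u-30:u+30],(560,560),interpolation=cv2.INTER_CUBIC)
u,v=proj("wrist",np.array((440,-368,25)),c).astype(int);print(u,v)
B=im[max(v-70,0):v+40,u-60:u+60];print(B.shape)
B=cv2.resize(B,(240,240*B.shape[0]//B.shape[1]))
o=np.zeros((560,800,3),np.uint8);o[:,:560]=A;o[:B.shape[0],560:]=B
cv2.imwrite("pics/p4.png",o[:,:,::-1])
E
```

```text
257 242
(110, 120, 3)
```

View pics/p4.png

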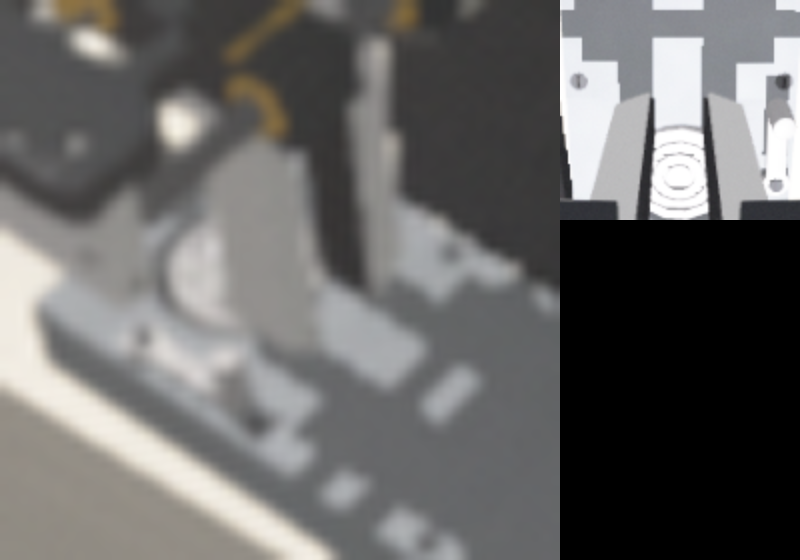

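The disc appears to sit in the recess with a dark gap all round. I'll back off upward and check.

Emit:
send_rows(
  increments="0.002 0 0.01 0 0 0 0.66;0 0 0.02 0 0 0 0.66;0.01 0 0.02 0 0 0 0.66;0.01 0 0.02 0 0 0 1;0.01 -0.01 0.01 0 0 0 1;0 -0.02 0 0 0 0 1;0 -0.02 0 0 0 0 1;0 -0.005 0 0 0 0 1;0 0 0 0 0 0 1;0 0 0 0 0 0 1",
)

```text
time_s: 6.1
eef_pos: [480.4, -421.7, 105.0]
tcp_rot: [-0.0, 1.0, 0.001, 0.0]
force: [-0.1, 0.0, -0.2]
opening: 0.008
grasp_force: 0.0
```

```bash
python3 - <<'E'
from h import *
import json
c=calibration("wrist");im=grab_frame("wrist");o=get_obs();print(o["eef_pos"],o["opening"])
json.dump({k:np.array(v).tolist() for k,v in c.items()},open("w5.json","w"))
cs=calibration("side");si=grab_frame("side")
u,v=proj("side",np.array((440,-370,25)),cs).astype(int)
A=cv2.resize(si[v-30:v+30,u-30:u+30],(300,300),interpolation=cv2.INTER_CUBIC)
pts=np.array([proj("wrist",np.array(p),c) for p in((400,-330,22),(400,-410,22),(470,-330,22),(470,-410,22))])
a,b=pts.min(0).astype(int)-8;e,f=pts.max(0).astype(int)+8;print(a,b,e,f)
B=cv2.resize(im[b:f,a:e],None,fx=4,fy=4,interpolation=cv2.INTER_CUBIC)[:600,:500]
o=np.zeros((600,800,3),np.uint8);o[:300,500:]=A;o[:B.shape[0],:B.shape[1]]=B
cv2.imwrite("pics/p5.png",o[:,:,::-1])
E
```

```text
[ 480.45838651 -421.55821443  105.0605517 ] 0.005843575809540959
153 195 253 276
```

View pics/p5.png

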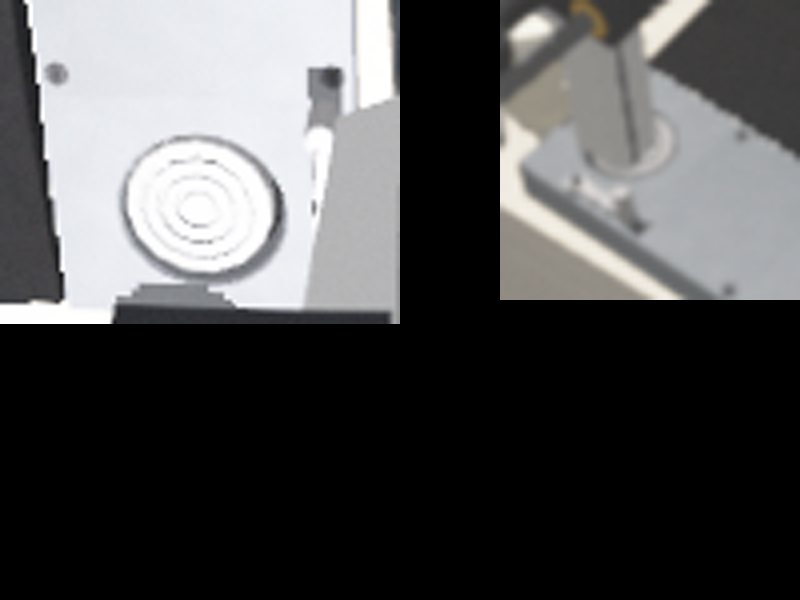

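The disc lies in the recess, rim centre at about (203,207) in the crop, with a dark gap all round it. The keeper is still parked. Next the closed fingers go down outside the post.

Emit:
send_rows(
  increments="-0.01 -0.002 0 0 0 0 1;-0.011 -0.001 -0.01 0 0 0 1;-0.011 0 -0.015 0 0 0 1;0 0 -0.02 0 0 0 1;0 0 -0.015 0 0 0 1;0 0 -0.01 0 0 0 1;0 0 -0.004 0 0 0 1;0 0 0 0 0 0 1;0 0 0 0 0 0 1",
)

```text
time_s: 7.1
eef_pos: [448.5, -425.9, 31.4]
tcp_rot: [0.0, 1.0, 0.0, 0.0]
force: [0.1, 0.1, 1.3]
opening: 0.007
grasp_force: 0.0
```

Emit:
send_rows(
  increments="0 0.004 0 0 0 0 1;0 0.004 0 0 0 0 1;0 0.004 0 0 0 0 1;0 0.004 0 0 0 0 1;0 0.004 0 0 0 0 1;0 0.004 0 0 0 0 1;0 0.004 0 0 0 0 1;0 0.003 0 0 0 0 1;0 0 0 0 0 0 1;0 0 0 0 0 0 1",
)

```text
time_s: 8.1
eef_pos: [448.0, -394.7, 31.0]
tcp_rot: [0.0, 1.0, 0.0, -0.0]
force: [-2.9, -1.7, 2.7]
opening: 0.005
grasp_force: 1.9
```

Emit:
send_rows(
  increments="0 -0.006 0 0 0 0 1;0.01 0 0 0 0 0 1;0.008 0 0 0 0 0 1;0 0.008 0 0 0 0 1;0 0.01 0 0 0 0 1;0 0.01 0 0 0 0 1;0 0 0 0 0 0 1;-0.005 0 0 0 0 0 1;-0.004 0 0 0 0 0 1;0 0 0 0 0 0 1",
)

```text
time_s: 9.1
eef_pos: [456.2, -373.2, 31.0]
tcp_rot: [0.0, 1.0, -0.0, -0.0]
force: [-0.7, 0.2, -0.2]
opening: 0.005
grasp_force: 0.0
```

Emit:
send_rows(
  increments="-0.004 0 0 0 0 0 1;-0.004 0 0 0 0 0 1;-0.004 0 0 0 0 0 1;-0.004 0 0 0 0 0 1;-0.003 0 0 0 0 0 1;-0.002 0 0 0 0 0 1;0 0 0 0 0 0 1;0 0 0 0 0 0 1",
)

```text
time_s: 9.9
eef_pos: [436.4, -372.9, 31.0]
tcp_rot: [0.0, 1.0, 0.0, 0.0]
force: [2.8, -0.7, -1.2]
opening: 0.004
grasp_force: 2.0
```

Emit:
send_rows(
  increments="-0.001 0 0 0 0 0 1;-0.001 0 0 0 0 0 1;0 0 0 0 0 0 1;0 0 0 0 0 0 1",
)

```text
time_s: 10.3
eef_pos: [435.8, -372.9, 31.3]
tcp_rot: [0.0, 1.0, 0.001, 0.001]
force: [11.1, -1.0, -4.5]
opening: 0.005
grasp_force: 5.4
```

The force rose to 11 N without further travel, so the keeper is at its stop. I'll retreat and look.

Emit:
send_rows(
  increments="0.005 0 0 0 0 0 1;0.01 0 0 0 0 0 1;0.01 0 0.01 0 0 0 1;0.015 0 0.02 0 0 0 1;0.015 0 0.03 0 0 0 1;0 0 0.03 0 0 0 1;0 0 0 0 0 0 1;0 0 0 0 0 0 1;0 0 0 0 0 0 1",
)

```text
time_s: 11.2
eef_pos: [488.8, -372.4, 120.3]
tcp_rot: [-0.0, 1.0, 0.0, -0.001]
force: [-0.2, -0.1, 0.5]
opening: 0.006
grasp_force: 0.0
```

```bash
python3 - <<'E'
from h import *
c=calibration("wrist");im=grab_frame("wrist");o=get_obs();print(o["eef_pos"],o["force"])
cs=calibration("side");si=grab_frame("side")
u,v=proj("side",np.array((450,-370,25)),cs).astype(int)
A=cv2.resize(si[v-35:v+35,u-35:u+35],(400,400),interpolation=cv2.INTER_CUBIC)
B=cv2.resize(im[90:260,190:310],(400,566))
o=np.zeros((600,800,3),np.uint8);o[:400,400:]=A;o[:566,:400]=B
cv2.imwrite("pics/p6.png",o[:,:,::-1])
E
```

```text
[ 488.73845161 -372.36612096  120.10899961] [-0.09568117 -0.55210026 -0.57160576]
```

View pics/p6.png

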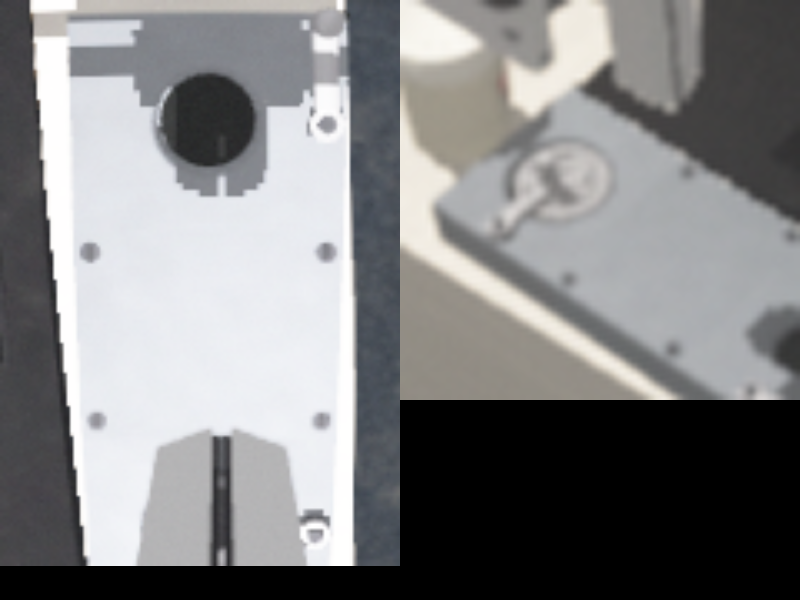

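The side crop (right half) shows the keeper arm running from its pin (500,228) in over the disc at (560,180), which lies in the recess. In the wrist view the small keeper is still parked at (328,70).

```bash
python3 -c "
from cell import *
print(sign_off())"
```

```text
the job is handed in; nothing more can be done
None
```

I pushed the disc flat into the large recess at the near end and swung its keeper in over it to the stop. The last pictures show both in place, with the small keeper still parked. I handed the job in at about 11 s on the robot's clock; the sign-off returned no verdict.

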